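# Push the bearing sleeve up the inspection ramp to its stop

## Robot

A 6-joint arm with a two-finger parallel gripper is mounted at the origin on a cart in front of the work surface, level with it; the furniture and walls round the work are solid. World frame = base frame: x ahead of the robot, y to its left, z up, the work surface at z = 0. Lengths are in m, angles in rad, forces in N, time in s.
With the tool pointing down it reaches from about 0.35 to 0.725 m from the base axis. Payload 6 kg.
Tool frame: the origin (TCP) lies on the centre line of the jaws, within the pads' length; the fingertips stand r.finger_overhang ahead of it and the grasp point (between the pads) lies 2 mm behind it (r.finger_overhang is the distance from the TCP to the fingertips, in m); x points along the fingers, z is the direction in which the jaws open and shut, and the axes are right-handed (so a half turn about x gives the same grasp; the last joint's range is limited). The gripper opens to 85 mm and grips with 20 to 120 N. Pads are 22 mm wide; open, the fingers measure 114 mm over their backs; the gripper's body (76 mm by 85 mm) begins 54 mm behind the grasp point. The pads swing forward as they close: fully open they stand 13 mm farther back than shut.
Start: joints at [-0.979, 0.04, 0.085, 0, -1.615, -0.334], TCP at [0.153, -0.58, 0.248] pointing down, gripper open.
Joint ranges: [-2.56, 2.56], [-1.29, 2.01], [-1.08, 1.49], [-3.29, 1.98], [-2.81, -0.18], [-2.99, 2.99]. Speed limits (rad/s): [2.57, 2.57, 3.01, 3.14, 3.14, 3.14].

## Interface

Orientations are given as a unit quaternion [x, y, z, w].
In Python, from bench import r gives the robot as it stands.
- The arm moves only by the tool step_arm, never from a script. Its argument "plan" is a list of rows, each a list of 2 entries, a list of its own where there are three numbers: the shift along the tool's x, y, z in cm, then the turn about the tool's x in degrees. In form: [[[tx, ty, tz], twist], ...]. A call has 1 to 12 rows; each row is the pose to reach, as a shift and turn from the pose commanded when the call began, along the tool's axes at that moment; what a row does not reach only later rows make up. A row lasts 1/10 s, in which the tool goes at most 50 mm and 8.59 degrees, less where a joint would pass 70% of its speed; a pose out of reach is approached as far as the arm can. A call with a gripper value outside its range is refused whole. "gripper" is the finger opening in cm, from 0 to 8.54, set as the call begins (left out, the last holds). The fingers move at their own pace and stop on an object; "squeeze" is the grip in N (left out, the last holds). Time passes only in rows, so rows that repeat a pose let the fingers close. It gives the time, the measured TCP pose, the force and the opening at its end, in the units of the state.
- r.get_state(): the state, without advancing time (a new reading comes with each control period).
- r.get_image(name): name is "scene" or "top" or "wrist"; returns the picture (420x560x3 uint8, red, green, blue); there is no depth.
- r.camera_params(name): a dict with "K" (3x3 intrinsics, pixels), "extrinsics" (4x4, takes a point from camera to world coordinates). Camera axes: x right, y up, looking along -z (the intrinsics and any distortion apply to the point x, -y, -z); pixel columns grow to the right and rows downward; lengths in m; the calibration is good to about 2 mm. A picture is of the moment at which its call begins: read the wrist's pose just before it. camera_params takes no time and is no camera call; for the wrist camera it gives the pose at the moment of the call.
- r.job_done(): hands the job in, once; it reports no verdict.
The state is a dict: "t": time; "qpos": joint angles; "qd": joint speeds; "joint_torque": joint torques, N m; "tcp_pos": TCP position; "orientation": TCP orientation; "contact_force": force on the tool from outside, world axes, zero at the start; "torque": the same for the moment, N m; "gripper_width": finger opening in m.
Only numpy, scipy, OpenCV 4.12 (cv2) and the standard library are available. Lean on these libraries where they do the work, as an engineer would, in place of code of your own. Each camera call takes 0.05 s, during which the arm holds its last target. There are 200 camera calls.

## Task

Push the steel bearing sleeve slowly up the little ramp with your fingertips, from the landing at the foot until it drops into the seat against the stop at the top, and leave it lying there. Only push it: do not pinch, lift or carry it, do not flick it, and keep it under control so that it never rolls back down. Leave the things lying round the ramp where they are.

Things in the scene. Friction and masses are not known exactly. Their poses are not given: they have to be found in the camera images.
- ramp: Fixed aluminium ramp fixture on the bench, 280 x 106 mm. Origin: on the bench under its middle; x (level) points up the ramp to the stop, y across, z up. All x below are mm from this origin along that x. A channel 86 mm wide runs between two rails, whose tops stand 12 to 15 mm above the running surface.
- landing (a point): Middle of the level landing at the foot of the ramp, on its surface: x = -107, 14 mm above the bench. The landing runs from x = -139 to -75; behind it stands a foot lip, 5 mm high, from -145 to -139.
- deck: The sloping plate: rises 9 degrees from x = -75 (surface 14 mm above the bench) to x = +65 (36 mm), where it ends in a 4 mm step down to the seat. Origin: at the foot of the slope, on its surface, mid-width; x points up along the slope, z square to it.
- sleeve: Steel bearing sleeve, a smooth round tube lying across the ramp: 44 mm outside diameter, 80 mm long, about 0.35 kg. Origin at its centre; y is its long axis (level, across the ramp), x and z turn with it as it rolls. It starts lying on the landing and rolls very easily; on the slope it rolls back down at once if it is let go.
- seat (a point): Where the sleeve's centre lies when seated: x = +79.5, 54 mm above the bench, with about 1.5 mm of play along the ramp either way. The seat floor is level, 32 mm above the bench, between the step at x = +65 and the vertical stop face at x = +103. The stop block is 106 mm wide, 72 mm high, and ends at x = +126.
- red_pen: Pen 138 mm long, 12 mm thick, lying beside the ramp (on its +y side); a bystander. Origin under its middle.
- tape_roll: Roll of tape, 72 mm across, 18 mm high, lying on the -y side of the ramp; a bystander. Origin under its middle.
- mount_4: Round sample mount, 30 mm across, 16 mm high, on the -y side of the ramp; a bystander. Origin under its middle.
- mount_0: Round sample mount, 30 mm across, 12 mm high, in front of the slide box; a bystander.
- mount_1: Round sample mount, 32 mm across, 16 mm high, in front of the slide box; a bystander.
- lens_cap: Lens cap, 58 mm across, 11 mm high, at the right of the bench; a bystander.

How it is judged:
By the outcome, as a careful person would: the job done as asked, in the order asked, and still so for the second after the job is handed in, with the robot touching nothing.
It also fails if it takes over 35 s, if anything falls off the work surface, if the arm or the gripper's body presses on something with over 40 N, if the wrist force passes 120 N, or if a joint passes its speed limit or range.

## Working session

There is one attempt and no reset: what is moved stays moved. The work goes in short steps, Python scripts to look and compute and a tool call to move; the robot and the scene stay as the last step left them, time stands still between calls to the robot, and variables do not carry over. Pictures are saved under pics/ and viewed, about 8 in all and at most 12, crops included, and the job is handed in when it is done.

Besides the shell and the picture viewer there is one more tool, called after "Emit:" in YAML: its name, and indented under it one key for each argument. step_arm: Moves the arm, as the interface text tells. Its arguments: {"type":"object","properties":{"plan":{"type":"array"},"gripper":{"type":"number"},"squeeze":{"type":"number"}},"required":["plan"]}

```bash
mkdir -p pics; cat > h.py <<'E'
from bench import r
import numpy as np, cv2
def snap(n,f):
    im=r.get_image(n); cv2.imwrite('pics/'+f,im[:,:,::-1]); return im
def ray(n,u,v,z,cp=None):
    c=cp or r.camera_params(n); K=np.array(c['K']);E=np.array(c['extrinsics'])
    d=np.linalg.inv(K)@[u,v,1]; d=E[:3,:3]@[d[0],-d[1],-d[2]]; o=E[:3,3]
    return o+d*(z-o[2])/d[2]
def proj(n,p,cp=None):
    c=cp or r.camera_params(n); K=np.array(c['K']);E=np.array(c['extrinsics'])
    q=E[:3,:3].T@(np.array(p)-E[:3,3]); q=K@[q[0],-q[1],-q[2]]; return q[:2]/q[2]
E
python3 - <<'E'
from h import *
a=snap('top','top.png');b=snap('scene','scene.png')
print(r.camera_params('top'),r.camera_params('scene'),r.finger_overhang)
print(r.get_state())
E
```

```text
{'K': array([[471.2474575 ,   0.        , 270.16061904],
       [  0.        , 471.2474575 , 207.39710089],
       [  0.        ,   0.        ,   1.        ]]), 'extrinsics': array([[-0.0128801 ,  0.99661194, -0.08123259,  0.43040238],
       [-0.99983551, -0.01387394, -0.01168194, -0.05709257],
       [-0.01276938,  0.08106877,  0.99662671,  1.18382274],
       [ 0.        ,  0.        ,  0.        ,  1.        ]])} {'K': array([[385.96824351,   0.        , 277.63302644],
       [  0.        , 385.96824351, 202.37499193],
       [  0.        ,   0.        ,   1.        ]]), 'extrinsics': array([[-0.53852698,  0.65597068, -0.52885835,  0.04249393],
       [-0.84258687, -0.41476039,  0.3435421 ,  0.25624809],
       [ 0.00600404,  0.6306158 ,  0.77607195,  0.79394137],
       [ 0.        ,  0.        ,  0.        ,  1.        ]])} 0.017
{'t': 0.1, 'qpos': array([-9.79276365e-01,  4.07519187e-02,  8.39602362e-02, -3.90117968e-04,
       -1.61553683e+00, -3.33716584e-01]), 'qd': array([-0.00068576, -0.00326176,  0.00242154,  0.00112482,  0.00079541,
       -0.00098007]), 'joint_torque': array([-6.29737231e-03, -3.69342792e+01,  3.48283875e+01,  6.95180967e+00,
       -4.51916159e-03,  9.96629041e-06]), 'tcp_pos': array([ 0.15298475, -0.57989532,  0.24740946]), 'orientation': array([-0.55965785,  0.43127188,  0.5605979 ,  0.4318769 ]), 'contact_force': array([-0.5633004 ,  0.31928865,  1.02541013]), 'torque': array([ 0.04746691, -0.00043513,  0.04258899]), 'gripper_width': 0.08512750556226611}
```

View pics/top.png

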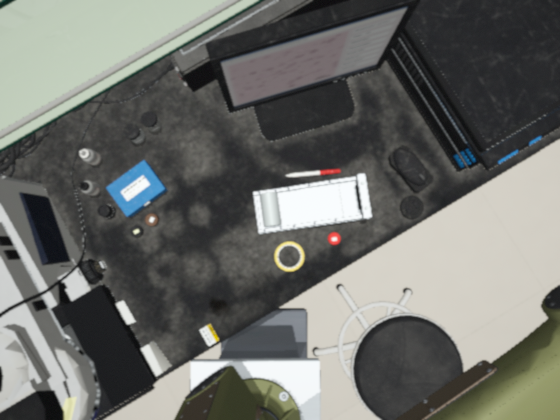

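View pics/scene.png

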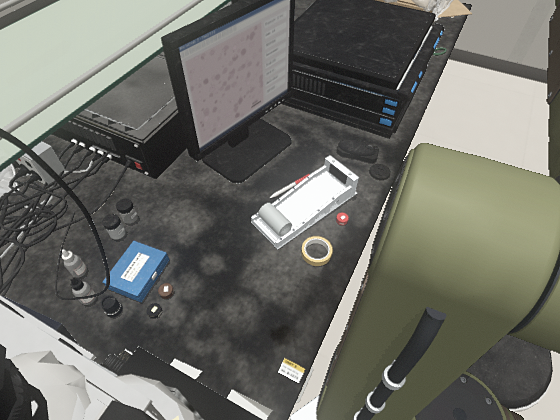

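The top view shows the ramp from about (254,190)-(259,233) to (371,217), with the sleeve at about (271,208), the stop at about (364,196), the pen at (313,173), the tape at (289,256) and mount_4 at (334,239). The uphill direction is roughly -y in the world frame.

```bash
python3 - <<'E'
from h import *
im=cv2.imread('pics/top.png')
c=im[165:245,245:380]; cv2.imwrite('pics/c.png',cv2.resize(c,None,fx=5.9,fy=5.9,interpolation=cv2.INTER_CUBIC))
g=cv2.cvtColor(im,cv2.COLOR_BGR2GRAY)
m=np.zeros_like(g); m[165:245,245:380]=(g[165:245,245:380]>110)*255
cs,_=cv2.findContours(m,cv2.RETR_EXTERNAL,cv2.CHAIN_APPROX_NONE)
k=max(cs,key=cv2.contourArea); print(cv2.minAreaRect(k), cv2.approxPolyDP(k,3,True)[:,0].tolist())
# guess pose from edges: predicted
E
```

```text
((311.8599853515625, 203.02000427246094), (47.517578125, 116.81404876708984), 81.8698959350586) [[365, 173], [253, 191], [257, 232], [372, 217]]
```

View pics/c.png

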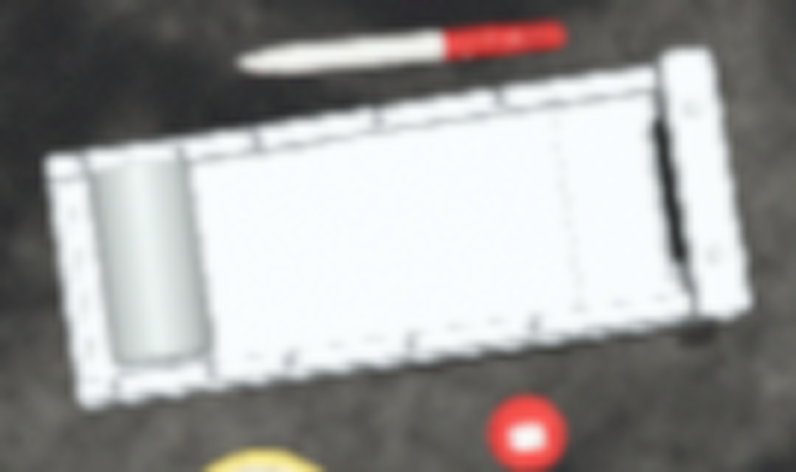

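```bash
python3 - <<'E'
from h import *
cp=r.camera_params('top')
W=lambda u,v,z: ray('top',245+u/5.9-.4,165+v/5.9-.4,z,cp)[:2]
foot=[W(46,158,.026),W(82,408,.026)]
sf=[W(660,52,.072),W(697,318,.072)]; sb=[W(712,45,.072),W(750,310,.072)]
st=[W(555,105,.036),W(580,305,.036)]
mid=lambda a:(a[0]+a[1])/2
obs=[(-.145,mid(foot)),(.103,mid(sf)),(.126,mid(sb)),(.065,mid(st))]
for x,p in obs: print(x,p.round(4))
for a in(foot,sf,sb,st): d=a[0]-a[1]; print(np.linalg.norm(d).round(4),np.degrees(np.arctan2(d[1],d[0])).round(2))
X=np.array([o[0] for o in obs]);P=np.array([o[1] for o in obs])
ax=np.polyfit(X,P[:,0],1),np.polyfit(X,P[:,1],1); s=np.array([ax[0][0],ax[1][0]]);o=np.array([ax[0][1],ax[1][1]])
print('slope',s,np.linalg.norm(s),'yaw',np.degrees(np.arctan2(s[1],s[0])),'origin',o)
ex=s/np.linalg.norm(s); ey=np.array([-ex[1],ex[0]])
c=W(150,258,.036); d=c-o; print('sleeve',c,d@ex,d@ey)
for n,p in [('l',(90,265,.036)),('r',(207,262,.036)),('top',(140,160,.036)),('bot',(162,362,.036))]:
  d=W(*p)-o; print(n,d@ex,d@ey)
s=r.get_state()
from scipy.spatial.transform import Rotation as R
print(R.from_quat(s['orientation']).as_matrix().round(3), s['tcp_pos'])
for n in ('top',):
  print(np.hypot(*(o+ex*-.2)),np.hypot(*(o+ex*.08)),o+ex*-.2,o+ex*.08)
E
```

```text
-0.145 [ 0.5127 -0.0071]
0.103 [ 0.5455 -0.256 ]
0.126 [ 0.5482 -0.2771]
0.065 [ 0.5414 -0.2164]
0.1058 7.58
0.1081 6.26
0.1077 6.41
0.0837 5.65
slope [ 0.13205675 -0.99905928] 1.0077491847503433 yaw -82.47023177606592 origin [ 0.53201409 -0.15193317]
sleeve [ 0.52167921 -0.04327446] -0.10907602663101842 0.003993012561775229
l -0.1340860442950352 0.004713670333525986
r -0.08596316007834724 -0.0010683802046062146
top -0.10731526400359166 0.04500486143114829
bot -0.11036640127507276 -0.03935196924197721
[[-0.001 -0.967 -0.255]
 [ 0.001 -0.255  0.967]
 [-1.     0.     0.002]] [ 0.15298475 -0.57989532  0.24740946]
0.5079243490089744 0.5897261209014739 [0.50580584 0.04634221] [ 0.5424974  -0.23124332]
```

Emit:
step_arm:
  plan:
    - [[0.2,-2,1.9],-3.5]
    - [[0.4,-4,3.8],-7]
    - [[0.6,-6.5,6],-11]
    - [[0.9,-9.5,9],-16]
    - [[1.2,-13,12],-22]
    - [[1.5,-16.5,15.5],-28]
    - [[1.9,-20,19],-34]
    - [[2.3,-24,22.5],-41]
    - [[2.7,-28,26.5],-48]
    - [[3,-31.5,30],-55]
    - [[3.3,-34,32.5],-60]
    - [[3.5,-36,34],-63]
  gripper: 3.5
  squeeze: 20

```text
t: 1.3
tcp_pos: [0.4152, -0.1567, 0.2128]
orientation: [-0.703, 0.073, 0.703, 0.073]
contact_force: [-0.1, 0.0, -0.0]
gripper_width: 0.0347
```

```bash
cat >> h.py <<'E'
from scipy.spatial.transform import Rotation as R
o=np.array([.532,-.152]);yaw=np.radians(-82.7);ex=np.array([np.cos(yaw),np.sin(yaw)]);ey=np.array([-ex[1],ex[0]])
def where(tx=None,tz=None):
    s=r.get_state();M=R.from_quat(s['orientation']).as_matrix();p=s['tcp_pos'];d=p[:2]-o
    print('t',s['t'],'ramp x,y mm',(d@ex*1e3).round(1),(d@ey*1e3).round(1),'z',(p[2]*1e3).round(1),'w',s['gripper_width'],'F',s['contact_force'].round(1),'oh',r.finger_overhang)
    a=np.degrees(np.arctan2(-ey[1],-ey[0])-np.arctan2(M[1,2],M[0,2])); print('twist needed',-((a+180)%360-180),'tilt',M[2,0])
    if tx is not None:
        t=np.r_[o+ex*tx,tz]; print('shift cm',(M.T@(t-p)*100).round(2))
E
python3 -c "
from h import *
where(-.155,.2)"
```

```text
t 1.3 ramp x,y mm -10.2 -116.5 z 212.8 w 0.03474733155672634 F [-0.1  0.  -0. ] oh 0.017
twist needed -19.174879007734376 tilt -0.9999996621352397
shift cm [  1.29 -17.5   -6.24]
```

Emit:
step_arm:
  plan:
    - [[0.3,-2,-0.7],-3]
    - [[0.6,-5,-1.8],-7]
    - [[0.9,-8.5,-3],-11]
    - [[1.2,-12,-4.3],-15]
    - [[1.3,-15,-5.4],-18]
    - [[1.3,-17,-6.1],-19.2]
    - [[1.3,-17.5,-6.2],-19.2]
    - [[1.3,-17.5,-6.2],-19.2]

```text
t: 2.1
tcp_pos: [0.512, -0.0015, 0.2]
orientation: [-0.705, -0.043, 0.706, -0.043]
contact_force: [0.7, -0.8, 0.1]
gripper_width: 0.0351
```

```bash
python3 -c "
from h import *
cp=r.camera_params('wrist');snap('wrist','w1.png')
where(-.155,.045)
for x,y,z in [(-.145,.053,.026),(-.145,-.053,.026),(-.107,0,.058),(.103,.053,.072),(.103,-.053,.072),(.126,-.053,.072),(.126,.053,.072)]:
  print(x,y,proj('wrist',np.r_[o+ex*x+ey*y,z],cp).round(0))"
```

```text
t 2.15 ramp x,y mm -151.2 -0.9 z 200.3 w 0.03520010405382815 F [ 0.1  0.3 -0.7] oh 0.017
twist needed -0.3716688714640384 tilt -0.999999909536556
shift cm [15.53 -0.38 -0.1 ]
-0.145 0.053 [232. 192.]
-0.145 -0.053 [337. 192.]
-0.107 0 [284. 157.]
0.103 0.053 [ 199. -174.]
0.103 -0.053 [ 365. -175.]
0.126 -0.053 [ 368. -224.]
0.126 0.053 [ 196. -223.]
```

View pics/w1.png

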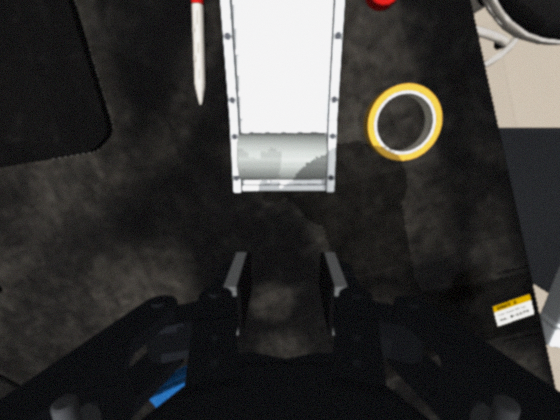

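The wrist view has the ramp foot corners at (234,192) and (334,192), within 3 px of prediction. The sleeve spans rows 133–180, centred behind the fingers. I'll lower just behind the foot.

Emit:
step_arm:
  plan:
    - [[2,-0.2,-0.1],-0.3]
    - [[5,-0.5,-0.1],-0.3]
    - [[8.5,-0.7,-0.1],-0.3]
    - [[11,-0.7,-0.1],-0.3]
    - [[13,-0.7,-0.1],-0.3]
    - [[14.5,-0.7,-0.1],-0.3]
    - [[15.4,-0.7,-0.1],-0.3]
    - [[15.7,-0.7,-0.1],-0.3]
    - [[15.7,-0.7,-0.1],-0.3]

```text
t: 3.05
tcp_pos: [0.5124, 0.0052, 0.0438]
orientation: [0.706, 0.045, -0.705, 0.045]
contact_force: [-0.8, 1.3, -0.1]
gripper_width: 0.0349
```

```bash
python3 -c "
from h import *
cp=r.camera_params('scene');im=snap('scene','s2.png')
where(-.140,.043)
u,v=proj('scene',np.r_[o+ex*-.13,.03],cp).astype(int);print(u,v)
for x,y,z in [(-.147,.032,.026),(-.147,-.032,.026),(-.147,.032,.019)]: print(proj('scene',np.r_[o+ex*x+ey*y,z],cp)-[u-60,v-50])
cv2.imwrite('pics/s2c.png',cv2.resize(im[v-50:v+40,u-60:u+60,::-1],None,fx=6,fy=6,interpolation=cv2.INTER_CUBIC))"
```

```text
t 3.1 ramp x,y mm -158.5 0.8 z 44.2 w 0.034766626344588686 F [-0.9  0.5  0.8] oh 0.017
twist needed -0.03697255578737213 tilt -0.999999236900786
shift cm [0.12 1.85 0.08]
267 225
[47.26236368 46.63949002]
[63.70185186 63.34355424]
[47.37820496 48.31228963]
```

View pics/s2c.png

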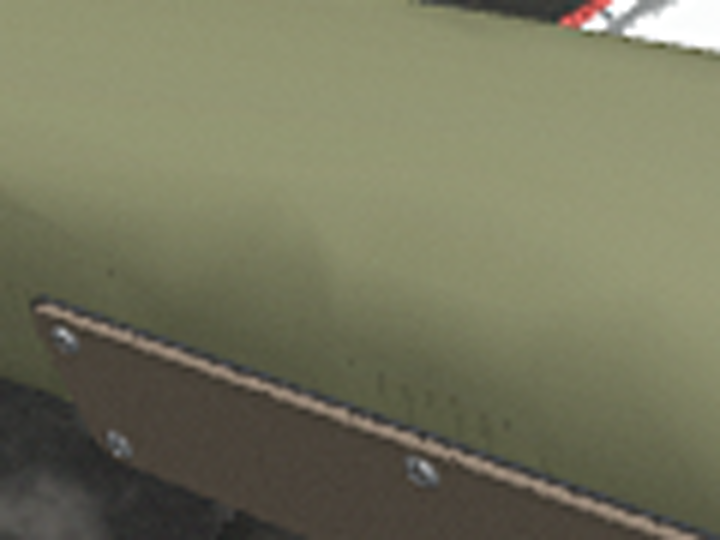

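The arm hides the view in the scene camera, so I'll rely on the wrist camera. Approaching slowly.

Emit:
step_arm:
  plan:
    - [[0.1,0.2,0.1],0]
    - [[0.1,0.4,0.1],0]
    - [[0.1,0.6,0.1],0]
    - [[0.1,0.8,0.1],0]
    - [[0.1,1.0,0.1],0]
    - [[0.1,1.2,0.1],0]
    - [[0.1,1.3,0.1],0]
    - [[0.1,1.4,0.1],0]
    - [[0.1,1.4,0.1],0]

```text
t: 4.0
tcp_pos: [0.513, -0.0087, 0.0423]
orientation: [-0.706, -0.045, 0.706, -0.045]
contact_force: [0.1, 0.7, -0.3]
gripper_width: 0.0348
```

```bash
python3 -c "
from h import *
snap('wrist','w2.png');where(-.075,.043);where(-.1,.043)"
```

```text
t 4.05 ramp x,y mm -144.6 -0.6 z 42.3 w 0.034849913871155574 F [0.1 0.1 0.6] oh 0.017
twist needed -0.032298532718186834 tilt -0.9999999940531654
shift cm [-0.07  6.96 -0.07]
t 4.05 ramp x,y mm -144.6 -0.6 z 42.3 w 0.034849913871155574 F [0.1 0.1 0.6] oh 0.017
twist needed -0.032298532718186834 tilt -0.9999999940531654
shift cm [-0.07  4.46 -0.07]
```

View pics/w2.png

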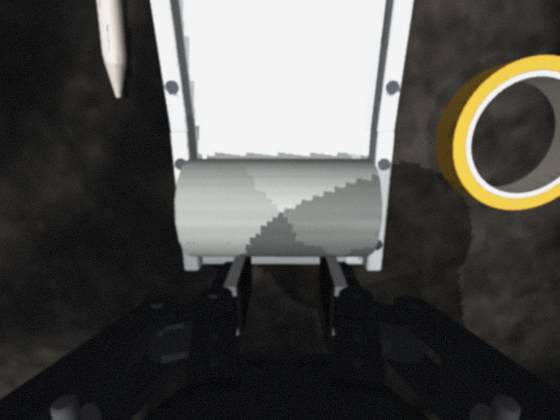

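The fingers are centred behind the sleeve (tips at about (238,262) and (332,262); sleeve rows 158–257) and clear of the lip. Starting the slow push.

Emit:
step_arm:
  plan:
    - [[0,0.15,0],0]
    - [[0,0.3,0],0]
    - [[0,0.5,0],0]
    - [[0,0.7,0],0]
    - [[0,0.9,0],0]
    - [[0,1.1,0],0]
    - [[0,1.3,0],0]
    - [[0,1.5,0],0]
    - [[0,1.7,0],0]
    - [[0,1.9,0],0]
    - [[0,2.1,0],0]
    - [[0,2.3,0],0]

```text
t: 5.25
tcp_pos: [0.5159, -0.0316, 0.0423]
orientation: [-0.706, -0.045, 0.706, -0.045]
contact_force: [0.2, 0.6, -0.1]
gripper_width: 0.0352
```

Emit:
step_arm:
  plan:
    - [[0,0.2,0],0]
    - [[0,0.4,0],0]
    - [[0,0.6,0],0]
    - [[0,0.8,0],0]
    - [[0,1.0,0],0]
    - [[0,1.2,0],0]
    - [[-0.02,1.4,0],0]
    - [[-0.05,1.6,0],0]
    - [[-0.08,1.8,0],0]
    - [[-0.11,2.0,0],0]
    - [[-0.14,2.2,0],0]
    - [[-0.18,2.4,0],0]

```text
t: 6.45
tcp_pos: [0.519, -0.0554, 0.0441]
orientation: [0.706, 0.045, -0.706, 0.045]
contact_force: [-0.8, 0.9, 1.0]
gripper_width: 0.035
```

```bash
python3 -c "
from h import *
snap('wrist','w3.png');where(-.04,.053)"
```

```text
t 6.5 ramp x,y mm -97.2 -0.7 z 44.2 w 0.03488950756142366 F [ 0.2  0.4 -0.4] oh 0.017
twist needed -0.036294969740225724 tilt -0.9999999898106273
shift cm [-0.88  5.72 -0.07]
```

View pics/w3.png

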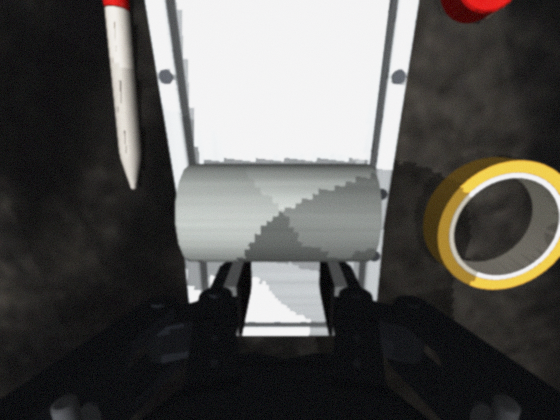

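The sleeve is square against both tips (rows 163–262) and already on the slope. Continuing up.

Emit:
step_arm:
  plan:
    - [[-0.03,0.2,0],0]
    - [[-0.06,0.4,0],0]
    - [[-0.1,0.6,0],0]
    - [[-0.13,0.8,0],0]
    - [[-0.16,1.0,0],0]
    - [[-0.19,1.2,0],0]
    - [[-0.22,1.4,0],0]
    - [[-0.26,1.65,0],0]
    - [[-0.3,1.9,0],0]
    - [[-0.34,2.15,0],0]
    - [[-0.38,2.4,0],0]
    - [[-0.42,2.65,0],0]

```text
t: 7.7
tcp_pos: [0.5223, -0.0818, 0.0483]
orientation: [-0.706, -0.045, 0.706, -0.045]
contact_force: [-1.1, 0.5, 1.1]
gripper_width: 0.0348
```

Emit:
step_arm:
  plan:
    - [[-0.04,0.25,0],0]
    - [[-0.08,0.5,0],0]
    - [[-0.12,0.75,0],0]
    - [[-0.16,1.0,0],0]
    - [[-0.2,1.25,0],0]
    - [[-0.24,1.5,0],0]
    - [[-0.28,1.75,0],0]
    - [[-0.32,2.0,0],0]
    - [[-0.36,2.25,0],0]
    - [[-0.4,2.5,0],0]
    - [[-0.44,2.75,0],0]
    - [[-0.48,3.0,0],0]

```text
t: 8.9
tcp_pos: [0.5261, -0.1115, 0.0531]
orientation: [-0.706, -0.045, 0.706, -0.045]
contact_force: [-0.2, 1.2, 0.9]
gripper_width: 0.0351
```

Emit:
step_arm:
  plan:
    - [[-0.04,0.25,0],0]
    - [[-0.08,0.5,0],0]
    - [[-0.12,0.75,0],0]
    - [[-0.16,1.0,0],0]
    - [[-0.2,1.25,0],0]
    - [[-0.24,1.5,0],0]
    - [[-0.28,1.75,0],0]
    - [[-0.32,2.0,0],0]
    - [[-0.36,2.25,0],0]
    - [[-0.4,2.5,0],0]
    - [[-0.44,2.75,0],0]
    - [[-0.48,3.0,0],0]

```text
t: 10.1
tcp_pos: [0.5299, -0.1412, 0.0579]
orientation: [-0.706, -0.045, 0.706, -0.045]
contact_force: [-0.3, 1.2, -0.1]
gripper_width: 0.0351
```

```bash
python3 -c "
from h import *
snap('wrist','w4.png');where(.032,.064)"
```

```text
t 10.15 ramp x,y mm -10.6 -0.8 z 58.0 w 0.03494447165592483 F [-0.3  1.2 -0.5] oh 0.017
twist needed -0.04061783015984588 tilt -0.9999999783111285
shift cm [-0.6   4.26 -0.08]
```

View pics/w4.png

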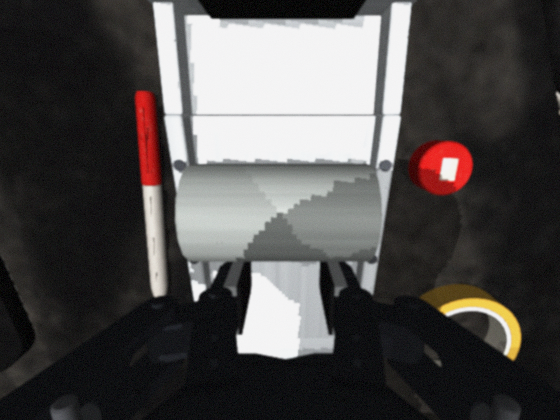

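Still square and in contact (rows 163–262), with the step line at row 115 ahead. I'll continue and then slow down near the step.

Emit:
step_arm:
  plan:
    - [[-0.04,0.25,0],0]
    - [[-0.08,0.5,0],0]
    - [[-0.12,0.75,0],0]
    - [[-0.16,1.0,0],0]
    - [[-0.2,1.25,0],0]
    - [[-0.24,1.5,0],0]
    - [[-0.28,1.75,0],0]
    - [[-0.32,2.0,0],0]
    - [[-0.36,2.25,0],0]
    - [[-0.4,2.5,0],0]
    - [[-0.43,2.7,0],0]
    - [[-0.46,2.9,0],0]

```text
t: 11.35
tcp_pos: [0.5336, -0.17, 0.0625]
orientation: [-0.706, -0.045, 0.706, -0.045]
contact_force: [-0.1, 1.4, 0.5]
gripper_width: 0.0347
```

Emit:
step_arm:
  plan:
    - [[-0.03,0.15,0],0]
    - [[-0.05,0.3,0],0]
    - [[-0.07,0.45,0],0]
    - [[-0.09,0.6,0],0]
    - [[-0.1,0.7,0],0]
    - [[-0.1,0.8,0],0]
    - [[-0.1,0.9,0],0]
    - [[-0.1,1.0,0],0]
    - [[-0.1,1.1,0],0]
    - [[-0.1,1.2,0],0]
    - [[-0.1,1.3,0],0]
    - [[-0.1,1.4,0],0]

```text
t: 12.55
tcp_pos: [0.5353, -0.1839, 0.0634]
orientation: [-0.706, -0.045, 0.706, -0.045]
contact_force: [-0.1, -0.3, 0.4]
gripper_width: 0.035
```

```bash
python3 -c "
from h import *
snap('wrist','w5.png');where(.04,.064)"
```

```text
t 12.6 ramp x,y mm 32.2 -0.8 z 63.4 w 0.03516070643336007 F [0.2 0.3 1.6] oh 0.017
twist needed -0.038068680816252254 tilt -0.9999999686061477
shift cm [-0.06  0.78 -0.09]
```

View pics/w5.png

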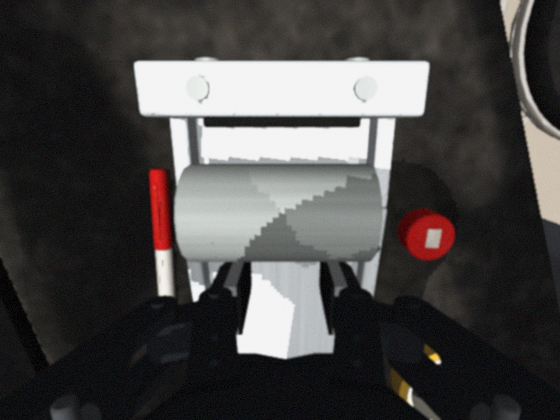

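The sleeve sits on the edge (rows 163–262), still held by the fingers. I'll ease it over.

Emit:
step_arm:
  plan:
    - [[0,0.1,0],0]
    - [[0,0.2,0],0]
    - [[0,0.3,0],0]
    - [[0,0.4,0],0]
    - [[0,0.5,0],0]
    - [[0,0.6,0],0]
    - [[0,0.7,0],0]
    - [[0,0.8,0],0]
    - [[0,0.9,0],0]
    - [[0,0.9,0],0]
    - [[0,0.9,0],0]
    - [[0,0.9,0],0]

```text
t: 13.8
tcp_pos: [0.5365, -0.1926, 0.0635]
orientation: [-0.706, -0.045, 0.706, -0.045]
contact_force: [0.0, -0.6, 0.1]
gripper_width: 0.0351
```

```bash
python3 -c "
from h import *
cp=r.camera_params('wrist')
snap('wrist','w6.png');where(.04,.064)
for x in (.0575,.065,.0795,.1015): print(x,proj('wrist',np.r_[o+ex*x,.058],cp))"
```

```text
t 13.85 ramp x,y mm 40.8 -0.7 z 63.5 w 0.035101239908454616 F [ 0.5 -0.6  0.7] oh 0.017
twist needed -0.02665591673894596 tilt -0.9999999945954188
shift cm [-0.05 -0.08 -0.07]
0.0575 [284.1270037  247.90440725]
0.065 [284.09933643 232.75409002]
0.0795 [284.04341404 202.13155084]
0.1015 [283.95186012 151.99754177]
```

View pics/w6.png

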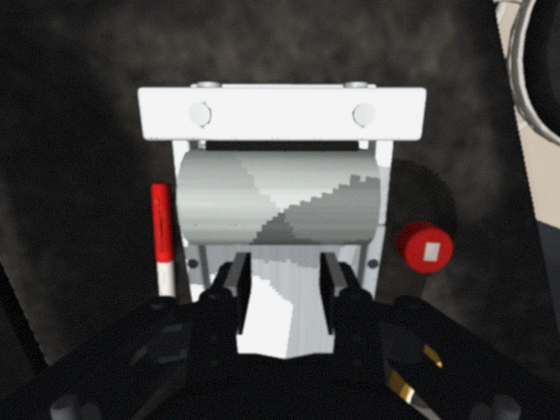

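The sleeve dropped into the seat: it spans rows 150–244 against a predicted 152–248, with a visible gap to the fingers at row 255. Backing off and then lifting.

Emit:
step_arm:
  plan:
    - [[0,-0.2,0],0]
    - [[-0.1,-0.6,0],0]
    - [[-0.4,-1.2,0],0]
    - [[-1,-2,0],0]
    - [[-2,-2.5,0],0]
    - [[-4,-3,0],0]
    - [[-7,-3,0],0]
    - [[-10,-3,0],0]
    - [[-13,-3,0],0]
    - [[-15,-3,0],0]
    - [[-16,-3,0],0]
    - [[-16,-3,0],0]

```text
t: 15.05
tcp_pos: [0.5332, -0.1627, 0.2254]
orientation: [0.707, 0.045, -0.705, 0.045]
contact_force: [0.4, -0.6, -0.0]
gripper_width: 0.0353
```

```bash
python3 -c "
from h import *
cp=r.camera_params('wrist')
snap('wrist','w7.png');where()
for x,y in ((.0575,0),(.1015,0),(.103,0),(.0795,.04),(.0795,-.04)): print(x,proj('wrist',np.r_[o+ex*x+ey*y,.058],cp))"
```

```text
t 15.1 ramp x,y mm 10.6 -0.6 z 223.6 w 0.03481020153784214 F [-1.3 -0.4 -0.8] oh 0.017
twist needed -0.018083296828535822 tilt -0.9999996553263842
0.0575 [285.86354107 152.53087233]
0.1015 [285.87262656 103.57534546]
0.103 [285.87295051 101.8297642 ]
0.0795 [243.04557611 128.60629764]
0.0795 [328.7380421  128.56174679]
```

View pics/w7.png

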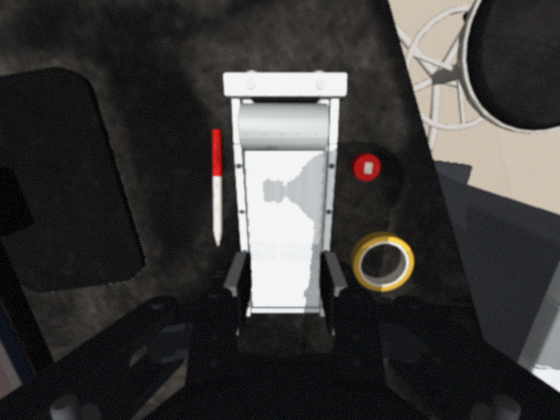

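The sleeve spans rows 102–150 and columns 239–328, matching the predicted seat. The bystanders in view are where they were.

```bash
python3 -c "
from h import *
print(r.job_done())"
```

```text
the job is handed in; nothing more can be done
None
```

I pushed the sleeve slowly up the ramp at about 20–25 mm/s with two partly open fingertips. At the step I eased it over at about 10 mm/s. It dropped into the seat against the stop, and I backed off, lifted clear and handed in at t ≈ 15 s.

- **Seating:** the last wrist image shows the sleeve square in the seat, at rows 102–150 against about 104–153 predicted. That agrees to within about 2 mm.
- **Control:** the sleeve was square against both fingertips in each wrist picture I took on the slope. No roll-back was seen, and force readings stayed near the 1 N noise level.
- **Bystanders:** the pen, tape roll and mount_4 looked undisturbed. I did not re-image mount_0, mount_1 and the lens cap, but the arm never worked near them.
- **Check that failed:** the scene-camera view during the approach was hidden by the arm, so I relied on the wrist camera from then on.

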